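Put the eyepiece away in its stay-lidded case

ROBOT

A 7-joint arm with a two-finger parallel gripper is mounted at the origin on the work surface. World frame = base frame: x ahead of the robot, y to its left, z up, the work surface at z = 0. Lengths are in m, angles in degrees, forces in N, time in s.
With the tool pointing down it reaches from about 0.4 to 0.875 m from the base axis. Payload 19.3 kg.
Tool frame: the origin (TCP) lies on the front face of the gripper's body, between the roots of the fingers; the fingertips stand 73 mm ahead of it and the grasp point (between the pads) lies 54 mm ahead of it (bot.nose_length is the distance from the TCP to the fingertips, in m); z points along the fingers, y is the direction in which the jaws open and shut (so a half turn about z gives the same grasp; the last joint's range is limited). The gripper opens to 85 mm and grips with 20 to 120 N. Pads are 22 mm wide; open, the fingers measure 114 mm over their backs; the gripper's body (76 mm by 85 mm) begins 54 mm behind the grasp point. The pads swing forward as they close: fully open they stand 13 mm farther back than shut.
Start: joints at [-79.022, 29.874, -2.08, 91.645, 1.215, 58.505, -6.463], TCP at [0.162, 0.604, 0.304] pointing down, gripper open.
Joint ranges: [-166.77, 166.77], [-17.47, 122.26], [-85.68, 81.53], [9.62, 139.38], [-72.42, 252.41], [9.2, 110.78], [-144.41, 144.41]. Speed limits (degrees/s): [108.29, 108.29, 136.94, 136.94, 172.46, 172.46, 172.46].

INTERFACE

Orientations are given as a 3x3 rotation matrix whose columns are the frame's x, y, z axes.
In Python, from plant import bot, imaging gives the robot as it stands. Calls block until the motion is done:
- bot.movep(position, orientation): joint-space move of the TCP to a pose.
- bot.movel(position, rotation=None, rate=0.15, max_force=None): straight line of the TCP; rotation=None keeps the orientation; rate is the mean speed in m/s. With max_force (N) it stops when the force on the tool has changed by that much, and returns True; else False.
- bot.goto_joints(angles): joint-space move.
- bot.move_gripper(opening): opening from 0.0 (shut) to 1.0 (fully open); the grip force is fixed at half the most; returns when the fingers have stopped.
- bot.pause(seconds).
- bot.solve_ik(position, orientation): joint angles nearest the present ones, or None.
- imaging.snapshot(name): name is "scene" or "top" or "wrist"; returns a dict with "color" (480x640x3 uint8, red, green, blue), "K" (3x3 intrinsics, pixels), "D" ([k1, k2, p1, p2, k3] as OpenCV has them; the pictures are not rectified), "position" and "attitude" of the camera in the world; the wrist camera has in their place "mount" (4x4, takes a point from camera to tool coordinates, whose origin is the TCP and whose axes are the flange's). Camera axes: x right, y up, looking along -z (the intrinsics and any distortion apply to the point x, -y, -z); pixel columns grow to the right and rows downward; lengths in m; the calibration is good to about 2 mm. A picture is of the moment at which its call begins: read the wrist's pose just before it. There is no depth.
A pose or a line that the arm cannot do raises bot.Unreachable and nothing moves.
- bot.hand_in(): hands the job in, once; it reports no verdict.
Trained networks look in a picture, given as the dict that the camera call returned (one of the last four; its "shot" number tells which), for a name from the list of things; names that differ only in an ending like _2 or _b are one class to them, and where a whole thing is asked for, a point or a joint stands for the part that bears it (a point fixed in the world has none). Each returns a list of dicts, best first, with "conf" (0 to 1); they miss things now and then, are a little off and sometimes report something else, mostly with a low value. They report only what shows in the picture. A call takes as long as a camera call. They do not tell look-alikes from the thing itself.
- imaging.find_in(picture, thing): "extent" ([centre column, centre row, width, height] in pixels, round what is visible of it).
Readings, each from a call of its own:
- bot.current_time(): time.
- bot.current_joint_positions(): joint angles.
- bot.current_qvel(): joint speeds.
- bot.current_effort(): joint torques, N m.
- bot.current_position(): TCP position.
- bot.current_tool_rot(): TCP orientation.
- bot.current_contact_force(): force on the tool from outside, world axes, zero at the start.
- bot.current_torque(): the same for the moment, N m.
- bot.current_grip_width(): opening from 0.0 (shut) to 1.0 (fully open).
Only numpy, scipy, OpenCV 4.12 (cv2) and the standard library are available. Lean on these libraries where they do the work, as an engineer would, in place of code of your own. Each camera call takes 0.05 s, during which the arm holds its last target.

TASK

Raise the lid of the white parts case until its folding stay locks and holds it open by itself, then stand the black eyepiece tube upright in the square pocket inside the case. Then free the stay by drawing its knee through centre by the pull rod, fold it and lower the lid slowly under control until it is fully shut; never let the lid drop or force the lid or stay, and leave the other things on the bench alone.

Things in the scene. Friction and masses are not known exactly. Their poses are not given: they have to be found in the camera images.
- case: White open-topped case fixed to the bench, outer 170 (x) x 230 (y) x 100 mm high, walls 6 mm, inner floor (a grey insert) 30 mm above the bench. Origin: centre of its underside; x points away from the robot towards the hinge side, y to the left, z up. Hinge line of the lid: along y at x=+85, z=100 mm. The folding stay is outside its left (+y) wall; that side is clear from above.
- lid: White lid, 175 mm deep, 234 wide, 8 thick, about 0.6 kg, sprung shut; it drops fast if let go unlocked. Origin on the hinge; shut, its axes match the case's; it opens by turning up about +y. Raising takes 3 to 4 N at the handle, a little less just before the stay pulls straight, a hard stop somewhere from 1.15 to 1.35 rad: do not pull on past about 12 N there, let it down 4 mm onto the lock, let go.
- handle (a point): Middle of the handle bar on the lid's front edge: a round steel grip 12 mm thick, 104 long along y, that swivels freely about its own axis between two flat legs, 45 mm out from the edge (39 mm free gap), clear below. Lid frame x=-220, y=0, z=6 mm. Shut: 106 mm above the bench. Pinched from above it can be led round the hinge with the fingers kept upright.
- stay: Lower steel link of the folding stay, 98.5 mm between pivots; an equal upper link joins it at the knee and runs to the lid, 120 mm from the hinge. Origin: foot pivot, 120 mm to -x of the hinge, 65 below the rim (up to 7 mm higher or lower, so the lock angle differs), in a clamp that over 50 N along the stay drags, which must not happen. Locked, the knee sits about 12 mm past straight on the hinge side.
- pull_rod (a point): Grip point on the pull rod at the knee: round, 12 mm thick, along y, free length 87 mm, its sleeve swivels freely. The point is 190 mm left of the case centre, 60 mm outside the links. It moves on a 98 mm arc about the foot pivot. Drawn to -x (about 5 N) it passes centre, lifting the lid a little; then the lid drives it on to -x and down (up to 15 N) until shut, about 93 mm ahead of and 33 above the pivot. Pinched, it can be led all the way.
- pocket (a point): Centre of the floor of the square pocket in the case, 48 mm wide inside, walls 15 mm high, floor 30 mm above the bench. Case frame x=-43, y=-30 mm. Open when the lid stands locked.
- eyepiece_mid (a point): Centre of the loose black eyepiece tube with a brass band, standing upright on the bench at the right: cylinder 36 mm diameter (33 at the top 12 mm), 60 high, about 0.14 kg; z along its axis. This point is half-way up.
- head: Bystander: black block with a square aluminium plate and round mount on top, 90 x 90 x 88 mm. Origin at its underside. Not to be moved.
- jar: Bystander: small glass jar, 52 mm diameter, 60 high. Origin at its underside. Not to be moved.
- driver: Bystander: screwdriver 170 mm long lying on the bench. Not to be moved.
- eyepiece: The same eyepiece tube; origin at the centre of its underside.
Things that resemble listed ones, but are neither listed nor needed, are in the scene too. Of the things like the eyepiece, leave any that is red; of the rest the larger one is meant.

How it is judged:
By the outcome, as a careful person would: the job done as asked, in the order asked, and still so for the second after the job is handed in, with the robot touching nothing.
It also fails if it takes over 72 s, if anything falls off the work surface, if the arm or the gripper's body presses on something with over 40 N, if the wrist force passes 120 N, or if a joint passes its speed limit or range.

## Working session

There is one attempt and no reset: what is moved stays moved. The work goes in short steps, each a Python script; the robot and the scene stay as the last script left them, time stands still between calls to the robot, and variables do not carry over. Pictures are saved under pics/ and viewed, and the job is handed in when it is done.

```bash
ls; mkdir -p pics
cat > h.py <<'E'
import numpy as np, cv2
from plant import bot, imaging
def save(p,name): cv2.imwrite('pics/'+name+'.png',p['color'][:,:,::-1])
def ray(p,uv):
    q=cv2.undistortPoints(np.array([[uv]],float),np.array(p['K'],float),np.array(p['D'],float))[0,0]
    d=np.array([q[0],-q[1],-1.0]);R=np.array(p['attitude']);
    return np.array(p['position'],float),R@d
def proj(p,X):
    R=np.array(p['attitude']);c=R.T@(np.array(X)-np.array(p['position']))
    o,_=cv2.projectPoints(np.array([[c[0],-c[1],-c[2]]]),np.zeros(3),np.zeros(3),np.array(p['K'],float),np.array(p['D'],float))
    return o[0,0]
def atz(p,uv,z):
    o,d=ray(p,uv);return o+d*(z-o[2])/d[2]
def wristpose(p,pos,R):
    M=np.array(p['mount']);R=np.array(R)
    p['position']=np.array(pos)+R@M[:3,3];p['attitude']=R@M[:3,:3];return p
E
python3 - <<'E'
from h import *
print(bot.current_time())
for n in ['scene','top']:
    p=imaging.snapshot(n);save(p,n+'0')
    print(n,p['position'],np.array(p['attitude']).round(3).tolist(),p['K'],p['D'])
    for t in ['case','lid','handle','stay','pull_rod','eyepiece','head','jar','driver']:
        print(t,[(np.round(d['extent'],1).tolist(),round(d['conf'],2)) for d in imaging.find_in(p,t)])
print(bot.current_time(),bot.current_tool_rot())
E
```

```text
pics
0.0
scene [ 1.05888804 -0.55807526  0.57957206] [[0.611, -0.489, 0.622], [0.791, 0.365, -0.491], [0.013, 0.792, 0.61]] [[448.03728138   0.         311.88838905]
 [  0.         448.03728138 241.65049398]
 [  0.           0.           1.        ]] [-0.00532014  0.          0.          0.          0.        ]
case []
lid [([385.4, 231.8, 147.8, 93.8], 0.97)]
handle []
stay [([379.9, 184.4, 25.7, 12.3], 0.65)]
pull_rod [([386.8, 186.8, 45.9, 19.9], 0.53), ([202.9, 271.9, 21.3, 32.8], 0.29)]
eyepiece [([214.4, 247.7, 18.4, 25.6], 0.75), ([234.7, 259.7, 14.6, 25.4], 0.62), ([201.3, 276.0, 26.8, 40.4], 0.56), ([257.1, 344.2, 64.9, 70.1], 0.52)]
head [([256.1, 343.6, 60.1, 70.0], 0.92)]
jar [([119.2, 293.2, 36.9, 44.1], 0.79)]
driver [([112.3, 391.0, 120.7, 20.4], 0.81), ([203.6, 273.0, 21.3, 33.3], 0.26)]
top [ 0.30206685 -0.1649778   1.34003599] [[0.015, 0.981, -0.191], [-1.0, 0.017, 0.009], [0.012, 0.191, 0.981]] [[544.35086078   0.         316.47893852]
 [  0.         544.35086078 242.1058451 ]
 [  0.           0.           1.        ]] [-0.12623374  0.          0.          0.          0.        ]
case [([246.6, 225.4, 137.4, 122.0], 0.68)]
lid [([261.9, 218.2, 112.1, 105.2], 0.68)]
handle [([260.4, 217.8, 112.7, 104.8], 0.67)]
stay [([197.5, 258.1, 41.0, 50.6], 0.6)]
pull_rod [([199.1, 270.1, 42.0, 23.4], 0.64)]
eyepiece [([354.7, 286.0, 10.8, 11.7], 0.65), ([198.7, 256.5, 41.8, 48.4], 0.65), ([357.2, 311.0, 10.3, 10.3], 0.59)]
head [([388.4, 201.3, 43.9, 45.2], 0.7)]
jar [([438.4, 304.4, 23.0, 22.9], 0.82)]
driver [([464.2, 234.4, 55.2, 43.6], 0.66)]
1.0 [[-9.65929916e-01  2.58803781e-01 -6.06821307e-06]
 [ 2.58803781e-01  9.65929916e-01  1.31989611e-05]
 [ 9.27740956e-06  1.11787949e-05 -1.00000000e+00]]
```

View pics/scene0.png

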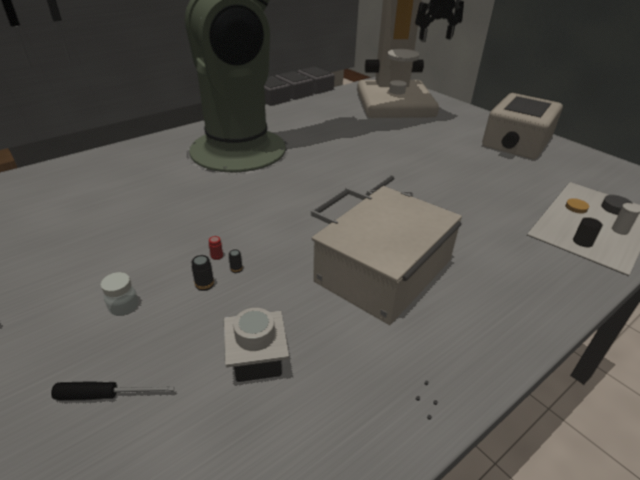

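View pics/top0.png

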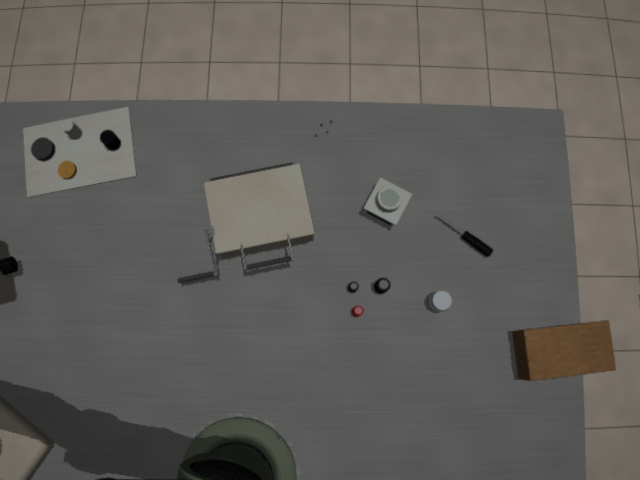

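Run:
```python
import cv2
s=cv2.imread('pics/scene0.png');t=cv2.imread('pics/top0.png')
a=cv2.resize(t[150:330,170:390],None,fx=3.5,fy=3.3,interpolation=cv2.INTER_CUBIC)
cv2.imwrite('pics/topc0.png',a)
b=cv2.resize(s[150:300,180:480],None,fx=2.6,fy=2.6,interpolation=cv2.INTER_CUBIC)
cv2.imwrite('pics/scenec0.png',b)
```

```text
(no output)
```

View pics/topc0.png

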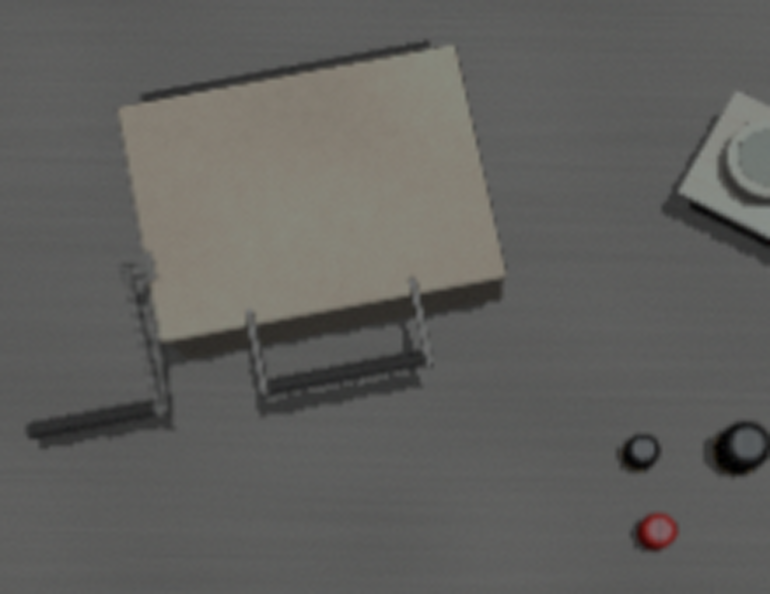

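View pics/scenec0.png

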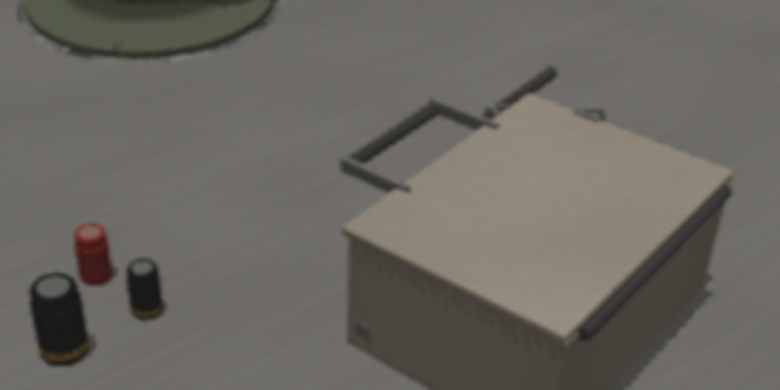

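Candidates at the right in the scene picture: large black tube (202,272), small black (235,260) and red (215,247). I take the large black one with the brass band, at top-view pixel (382,285): it isn't red and it is the larger. The crop confirms this. Next I fit the case pose.

```bash
cat >> h.py <<'E'
def rotz(a): return np.array([[np.cos(a),-np.sin(a),0],[np.sin(a),np.cos(a),0],[0,0,1]])
E
python3 - <<'E'
from h import *
from scipy.optimize import least_squares
s=imaging.snapshot('scene');t=imaging.snapshot('top')
import pickle
strip=lambda p:{k:p[k] for k in ['K','D','position','attitude']}
pickle.dump((strip(s),strip(t)),open('cams.pkl','wb'))
T=lambda c:(c[0]/3.5+170-.3,c[1]/3.3+150-.3); S=lambda c:(c[0]/2.6+180-.3,c[1]/2.6+150-.3)
zt=.108
obs=[(t,T((120,107)),(.085,.117,zt)),(t,T((455,45)),(.085,-.117,zt)),(t,T((504,275)),(-.09,-.117,zt)),(t,T((160,340)),(-.09,.117,zt)),
(s,S((345,232)),(-.09,-.117,zt)),(s,S((530,95)),(-.09,.117,zt)),(s,S((730,175)),(.085,.117,zt)),(s,S((570,340)),(.085,-.117,zt)),
(t,T((265,386)),(-.135,.052,.106)),(t,T((428,357)),(-.135,-.052,.106))]
def f(x,sel=None): 
    return np.concatenate([proj(c,np.array([x[0],x[1],0])+rotz(x[2])@np.array(m))-np.array(uv) for c,uv,m in (sel or obs)])
for sel in [obs,[o for o in obs if o[0] is t],[o for o in obs if o[0] is s]]:
    r=least_squares(f,[.6,-.05,.17],args=(sel,),loss='soft_l1',x_scale=[.01,.01,.01]);print(r.x,np.round(r.fun,1))
r=least_squares(f,[.6,-.05,.17],loss='soft_l1');x=r.x
P=lambda m:np.array([x[0],x[1],0])+rotz(x[2])@np.array(m)
print('handle',P((-.135,0,.106)),'pocket',P((-.043,-.03,.03)))
print('rod shut pred',P((.085-.12-.093,.19,.035+.033)))
for c in [(30,431),(155,408)]: print('rod tip z.068',atz(t,T(c),.068))
# eyepiece: triangulate tops
print('ep top', atz(t,(382.5,285),.06)); 
for z in (.06,.03,0): print('scene',z,proj(s,list(atz(t,(382.5,285),.06)[:2])+[z]))
for h,uv in (('jar',(440,301)),('head',(389,198))): print(h,atz(t,uv,.06 if h=='jar' else .088))
for uv in [(436,217),(491,252)]: print('drv',atz(t,uv,.01))
print('small',atz(t,(353,287),.04),'red',atz(t,(358,311),.04))
E
```

```text
[ 0.62684798 -0.03765283  0.22348255] [-1.3 -0.7 -0.3 -1.3  0.9 -0.6 -0.3  0.  -1.8 -2.4 -0.9 -1.3  1.3 -1.
 -1.8 -0.   1.  -0.5 -1.1 -0.9]
[ 0.62540691 -0.03841695  0.2165209 ] [-0.8 -0.4  0.3 -0.4  1.   0.4 -0.3  0.4  0.9  0.  -1.1 -0. ]
[ 0.63017884 -0.03839957  0.23202297] [-0.8 -0.9 -0.7 -0.5  2.1 -0.4  0.2  1.4]
handle [ 0.49520522 -0.06757246  0.106     ] pocket [ 0.59156613 -0.07643673  0.03      ]
rod shut pred [0.45992203 0.11925392 0.068     ]
rod tip z.068 [0.45239238 0.14820732 0.068     ]
rod tip z.068 [0.47069853 0.06394728 0.068     ]
ep top [ 0.45083013 -0.33490379  0.06      ]
scene 0.06 [199.55877136 259.82840199]
scene 0.03 [201.8412422  272.35608248]
scene 0 [204.02526293 284.33829501]
jar [ 0.41446449 -0.47202597  0.06      ]
head [ 0.65670006 -0.34852047  0.088     ]
drv [ 0.63153033 -0.47941949  0.01      ]
drv [ 0.54365964 -0.6182933   0.01      ]
small [ 0.44728409 -0.26641859  0.04      ] red [ 0.38997925 -0.27859582  0.04      ]
```

```bash
cat >> h.py <<'E'
CX,CY,YAW=0.6262,-0.0383,0.2195
def P(m): return np.array([CX,CY,0])+rotz(YAW)@np.array(m,float)
def Rdown(a): # jaw axis at angle a in world
    y=np.array([np.cos(a),np.sin(a),0]);z=np.array([0,0,-1.]);return np.column_stack([np.cross(y,z),y,z])
def wsnap():
    pos=bot.current_position();R=bot.current_tool_rot();p=imaging.snapshot('wrist');return wristpose(p,pos,R)
E
python3 - <<'E'
from h import *
for a in (YAW,YAW+np.pi):
  for nm,pt in (('h',P((-.135,0,.106))),('hup',P((.02,0,.31))),('rod',P((-.128,.19,.068))),('rodup',P((-.03,.19,.135))),('ep',(.451,-.335,.04)),('pock',P((-.043,-.03,.07)))):
    q=bot.solve_ik(np.array(pt)+[0,0,.054],Rdown(a));print(round(a,2),nm,None if q is None else np.round(q,0))
E
```

```text
0.22 h [-13.  33.  19. 118. -19.  32.  32.]
0.22 hup [-24.  33.  35.  85. -20.  68.  27.]
0.22 rod [-32.  35.  14. 122. -20.  25.  10.]
0.22 rodup [-35.  36.  22. 106. -19.  42.  10.]
0.22 ep [ 22.  43.  13. 109. -17.  30.  59.]
0.22 pock [-10.  43.  17. 104. -20.  36.  31.]
3.36 h [ -42.   58.   70.  119.  -68.   59. -102.]
3.36 hup [ -39.   47.   70.   86.  -45.   78. -133.]
3.36 rod [ -60.   53.   58.  123.  -68.   46. -125.]
3.36 rodup [ -60.   58.   70.  107.  -63.   64. -132.]
3.36 ep [ -5.  61.  58. 111. -68.  52. -78.]
3.36 pock [ -37.   68.   70.  105.  -72.   66. -107.]
```

Run:
```python
from h import *
t0=bot.current_time()
bot.movep(P((-.135,.06,.30)),Rdown(YAW));print(bot.current_time()-t0)
bot.move_gripper(.47);print(bot.current_time()-t0)
p=wsnap();save(p,'w0');print(p['mount'],p['K'],p['D'],p['position'])
import pickle;pickle.dump({k:p[k] for k in ['K','D','position','attitude']},open('w0.pkl','wb'))
for nm,m in (('h',(-.135,0,.106)),('hl',(-.135,.052,.106)),('hr',(-.135,-.052,.106)),('rod',(-.128,.19,.068)),('lidFL',(-.09,.117,.108)),('lidFR',(-.09,-.117,.108)),('BL',(.085,.117,.108))):print(nm,proj(p,P(m)))
print(bot.current_contact_force())
```

```text
2.4499999999999997
2.9583
[[ 2.96263033e-04  9.46106076e-01  3.23856767e-01  8.29770737e-02]
 [ 9.99999747e-01 -7.09074067e-05 -7.07649346e-04  1.87239526e-05]
 [-6.46547502e-04  3.23856895e-01 -9.46105858e-01 -6.98313054e-02]
 [ 0.00000000e+00  0.00000000e+00  0.00000000e+00  1.00000000e+00]] [[371.75167516   0.         320.87677967]
 [  0.         371.75167516 239.68681717]
 [  0.           0.           1.        ]] [-0.0109649  0.         0.         0.         0.       ] [0.4633227  0.07187497 0.3698473 ]
h [320.56811131 302.28307205]
hl [320.57218631 240.5501698 ]
hr [320.56463695 357.27605995]
rod [330.18610512  44.72811762]
lidFL [385.81557461 152.41778505]
lidFR [370.81337134 419.69475701]
BL [636.89100172 153.16009555]
[-0.65469239 -0.43834255 -0.10150479]
```

View pics/w0.png

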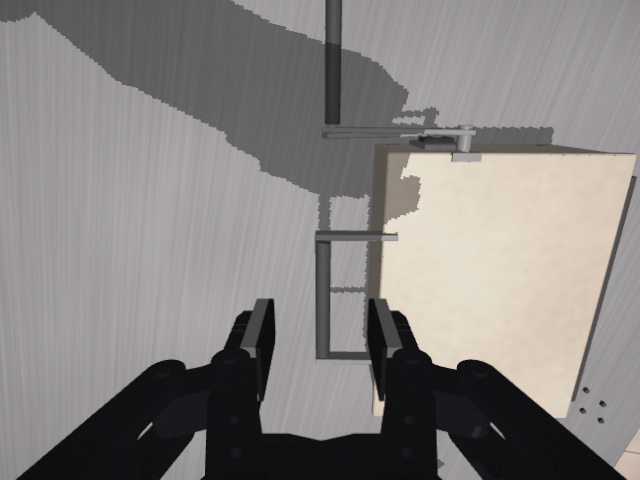

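```bash
sed -i 's/^CX,CY.*/CX,CY,YAW=0.6275,-0.0380,0.2195/' h.py
cat >> h.py <<'E'
HP=np.array([.085,0,.1])
def hpt(th): return np.array([.085-.22*np.cos(th)+.006*np.sin(th),0,.1+.22*np.sin(th)+.006*np.cos(th)])
def cf(f): return rotz(YAW).T@np.array(f)
E
python3 - <<'E'
from h import *
t0=bot.current_time();R=Rdown(YAW)
bot.movel(P((-.135,0,.106+.054+.05)),R,rate=.2)
b0=cf(bot.current_contact_force())
print(bot.movel(P((-.135,0,.160)),R,rate=.12,max_force=8))
bot.move_gripper(0.0)
print(bot.current_time()-t0,bot.current_grip_width(),b0,cf(bot.current_contact_force())-b0)
p=imaging.snapshot('wrist');save(p,'w1')
import json;json.dump(b0.tolist(),open('b0.json','w'))
E
```

```text
False
1.6417000000000002 0.11350063457233019 [-0.27024273 -0.60709383  0.47968337] [-1.20830088  1.28101386  0.4558715 ]
```

View pics/w1.png

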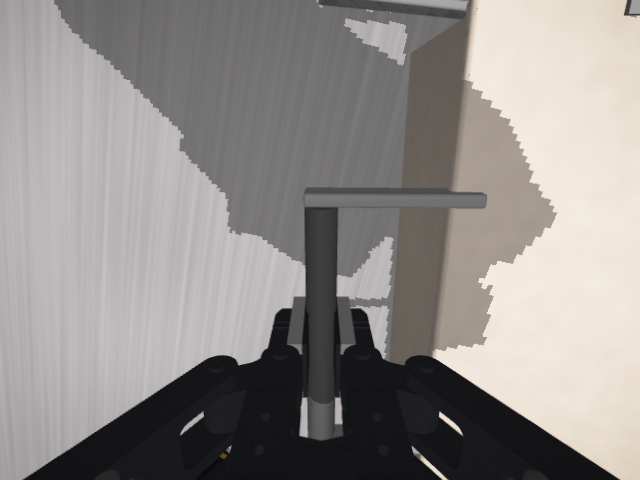

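The bar at column 322 sits between the pads and reads 0.11 open, so it is held with low force. I raise it along the hinge arc, with a force check after each segment.

Run:
```python
from h import *
import json
b0=np.array(json.load(open('b0.json')));R=Rdown(YAW);t0=bot.current_time()
off=np.zeros(3)
def tgt(th): return P(hpt(th)+off+[0,0,.054])
for th in np.arange(.1,1.09,.1):
    hit=bot.movel(tgt(th),R,rate=.1,max_force=12)
    f=cf(bot.current_contact_force())-b0
    rad=np.array([-np.cos(th),0,np.sin(th)]);tan=np.array([np.sin(th),0,np.cos(th)])
    fr,ft=f@rad,f@tan
    print(round(th,2),hit,'F',f.round(1),'rad %.1f tan %.1f'%(fr,ft),'off',off.round(4),round(bot.current_time()-t0,2))
    if hit: break
    off=off+rad*np.clip(fr*.0002,-.001,.001)
    json.dump([th]+off.tolist(),open('off.json','w'))
```

```text
0.1 False F [-3.9 -0.3 -2.9] rad 3.6 tan -3.3 off [0. 0. 0.] 0.37
0.2 False F [-3.6 -0.2 -2.5] rad 3.0 tan -3.2 off [-0.0007  0.      0.0001] 0.73
0.3 False F [-3.7 -0.1 -2.7] rad 2.8 tan -3.6 off [-0.0013  0.      0.0002] 1.1
0.4 False F [-3.9 -0.1 -1.8] rad 2.8 tan -3.2 off [-0.0018  0.      0.0004] 1.47
0.5 False F [-3.4  0.3 -3. ] rad 1.6 tan -4.3 off [-0.0024  0.      0.0006] 1.83
0.6 False F [-5.3  0.1 -0.2] rad 4.2 tan -3.1 off [-0.0026  0.      0.0007] 2.2
0.7 False F [-2.  -1.  -2.7] rad -0.2 tan -3.3 off [-0.0033  0.      0.0012] 2.57
0.8 True F [-3.2  0.2 -0.7] rad 1.7 tan -2.7 off [-0.0033  0.      0.0012] 2.87
```

Run:
```python
from h import *
import json
b0=np.array(json.load(open('b0.json')))
p=rotz(YAW).T@(bot.current_position()-np.array([CX,CY,0]))-[0,0,.054]
f=cf(bot.current_contact_force())-b0
d=p-HP;print(p,np.hypot(d[0],d[2]),np.arctan2(d[2],-d[0]),f,bot.current_grip_width(),bot.current_time())
q=imaging.snapshot('scene');save(q,'s1');
```

```text
[-6.67739508e-02  2.26654417e-06  2.64143964e-01] 0.22355888042346114 0.8245339530588561 [-3.15383139  0.17084026 -0.67851644] 0.10951087085434241 8.6667
```

View pics/s1.png

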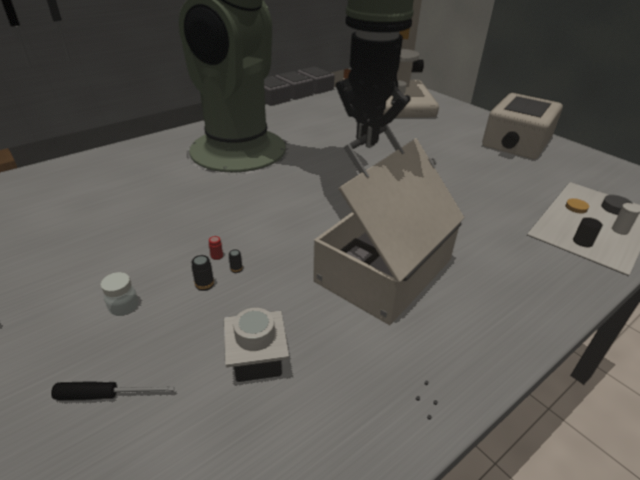

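Run:
```python
from h import *
import json
b0=np.array(json.load(open('b0.json')));R=Rdown(YAW);t0=bot.current_time()
th0,*off=json.load(open('off.json'));off=np.array(off)
def tgt(th): return P(hpt(th)+off+[0,0,.054])
for th in list(np.arange(.85,1.101,.05))+list(np.arange(1.115,1.36,.015)):
    hit=bot.movel(tgt(th),R,rate=.07 if th<1.11 else .04,max_force=12 if th<1.11 else 8)
    f=cf(bot.current_contact_force())-b0
    rad=np.array([-np.cos(th),0,np.sin(th)]);tan=np.array([np.sin(th),0,np.cos(th)])
    fr,ft=f@rad,f@tan
    print(round(th,3),hit,'F',f.round(1),'rad %.1f tan %.1f'%(fr,ft),'off',off.round(4),round(bot.current_time()-t0,2))
    json.dump([th]+off.tolist(),open('off.json','w'))
    if -ft>7.5 or (hit and abs(fr)+abs(ft)>9): break
    off=off+rad*np.clip(fr*.00015,-.0006,.0006)
```

```text
0.85 True F [-4.   0.8  0.4] rad 3.0 tan -2.8 off [-0.0033  0.      0.0012] 0.23
0.9 False F [-7.9  2.3  6.9] rad 10.4 tan -1.9 off [-0.0036  0.      0.0015] 0.56
0.95 False F [-6.2  1.8  3.3] rad 6.3 tan -3.1 off [-0.004  0.     0.002] 0.87
1.0 False F [-1.1  0.3 -2.2] rad -1.3 tan -2.1 off [-0.0043  0.      0.0025] 1.18
1.05 False F [-3.9  1.4  4.2] rad 5.6 tan -1.3 off [-0.0042  0.      0.0023] 1.48
1.1 True F [-2.8 -0.7  3. ] rad 4.0 tan -1.1 off [-0.0045  0.      0.0028] 1.73
1.115 False F [  3.   -1.8 -10.2] rad -10.5 tan -1.8 off [-0.0048  0.      0.0034] 1.98
1.13 False F [-1.1  0.9 -1.9] rad -1.3 tan -1.8 off [-0.0045  0.      0.0028] 2.23
1.145 False F [-3.5  0.3  3.9] rad 5.0 tan -1.6 off [-0.0044  0.      0.0027] 2.48
1.16 False F [-0.2 -0.1 -2.2] rad -1.9 tan -1.0 off [-0.0047  0.      0.0032] 2.73
1.175 False F [-1.7  1.3  2. ] rad 2.5 tan -0.8 off [-0.0046  0.      0.0029] 2.98
1.19 False F [-0.   0.  -2.1] rad -2.0 tan -0.8 off [-0.0047  0.      0.0033] 3.23
1.205 False F [-1.1 -0.3  3.8] rad 3.9 tan 0.4 off [-0.0046  0.      0.003 ] 3.48
1.22 False F [-5.9  0.6 -2.4] rad -0.2 tan -6.3 off [-0.0048  0.      0.0036] 3.73
1.235 False F [-9.5  1.5 -0.2] rad 3.0 tan -9.0 off [-0.0048  0.      0.0035] 3.98
```

Run:
```python
from h import *
import json
b0=np.array(json.load(open('b0.json')));R=Rdown(YAW);t0=bot.current_time()
th0,*off=json.load(open('off.json'));off=np.array(off)
s=imaging.snapshot('scene');save(s,'s2a')
for th in (1.222,1.212,1.203,1.196):
    hit=bot.movel(P(hpt(th)+off+[0,0,.054]),R,rate=.02,max_force=15)
    f=cf(bot.current_contact_force())-b0
    rad=np.array([-np.cos(th),0,np.sin(th)]);tan=np.array([np.sin(th),0,np.cos(th)])
    print(th,hit,f.round(1),'rad %.1f tan %.1f'%(f@rad,f@tan),round(bot.current_time()-t0,2))
    if f@tan>2: break
s=imaging.snapshot('scene');save(s,'s2');t=imaging.snapshot('top');save(t,'t2')
a=cv2.resize(s['color'][60:280,280:500,::-1],None,fx=2.6,fy=2.6);b=cv2.resize(t['color'][130:330,150:350,::-1],None,fx=2.8,fy=2.8)
cv2.imwrite('pics/s2c.png',a);cv2.imwrite('pics/t2c.png',b)
```

```text
1.222 False [-6.4  0.2 -3.9] rad -1.5 tan -7.3 0.34
1.212 False [-3.9 -0.3 -4.7] rad -3.1 tan -5.3 0.6
1.203 False [ 1.8 -2.4 -8. ] rad -8.2 tan -1.2 0.85
1.196 False [ 5.5 -2.1 -9.1] rad -10.5 tan 1.8 1.1
```

View pics/s2c.png

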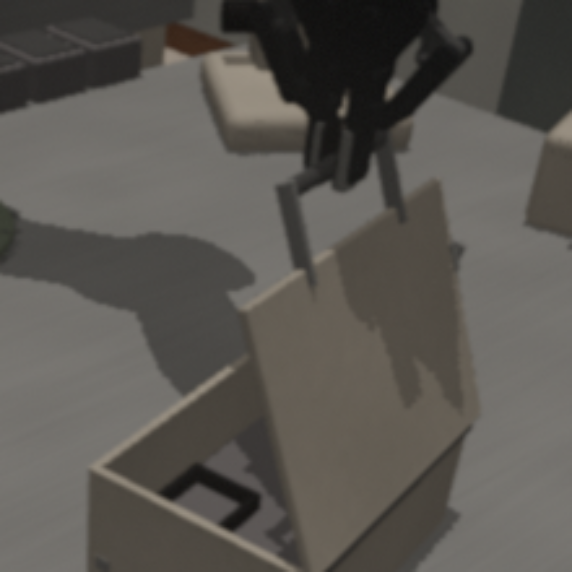

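View pics/t2c.png

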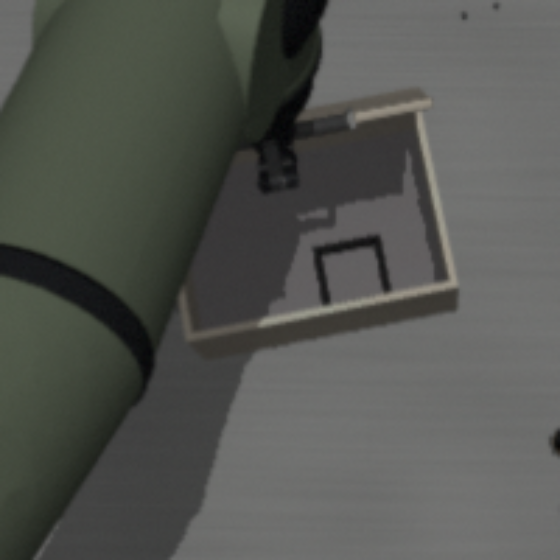

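Run:
```python
from h import *
import json
b0=np.array(json.load(open('b0.json')));R=Rdown(YAW);t0=bot.current_time()
th0,*off=json.load(open('off.json'));off=np.array(off)
for th in (1.188,):
    off2=off-np.array([-np.cos(th),0,np.sin(th)])*.0012
    hit=bot.movel(P(hpt(th)+off2+[0,0,.054]),R,rate=.02,max_force=15)
    f=cf(bot.current_contact_force())-b0
    rad=np.array([-np.cos(th),0,np.sin(th)]);tan=np.array([np.sin(th),0,np.cos(th)])
    print(th,hit,f.round(1),'rad %.1f tan %.1f'%(f@rad,f@tan),round(bot.current_time()-t0,2))
p=rotz(YAW).T@(bot.current_position()-np.array([CX,CY,0]))-[0,0,.054];print(p,hpt(1.188))
p=wsnap();save(p,'w2')
```

```text
1.188 True [3.4 0.1 7. ] rad 5.2 tan 5.7 0.21
[ 4.95811755e-03 -6.70204957e-06  3.09967098e-01] [0.00839225 0.         0.30631833]
```

View pics/w2.png

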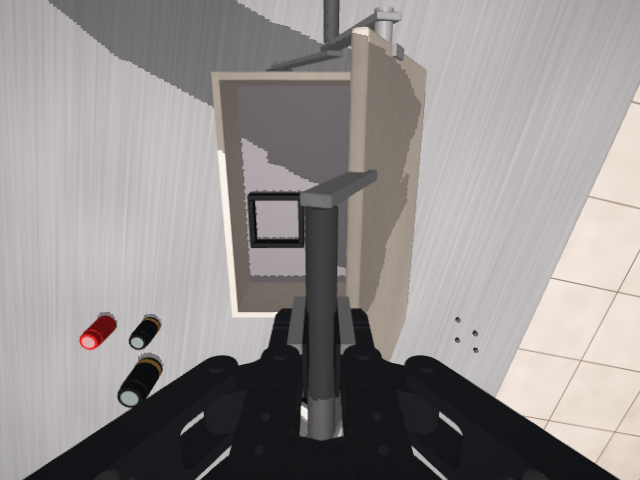

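Run:
```python
from h import *
t0=bot.current_time();R=Rdown(YAW)
bot.move_gripper(.45);print(bot.current_time()-t0)
p=bot.current_position()
bot.movel(p+[0,0,.06],R,rate=.15)
p=wsnap();save(p,'w3')
import pickle;pickle.dump({k:p[k] for k in ['K','D','position','attitude']},open('w3.pkl','wb'))
for m in ((-.043,-.03,.045),(-.019,-.006,.045),(-.067,-.054,.045),(-.019,-.054,.045),(-.067,-.006,.045)): print(m,proj(p,P(m)))
print('ep',[d for d in imaging.find_in(p,'eyepiece')],proj(p,(.451,-.335,.06)))
print(bot.current_time())
```

```text
0.39170000000000016
(-0.043, -0.03, 0.045) [282.62865806 209.1935455 ]
(-0.019, -0.006, 0.045) [301.72733945 189.98991663]
(-0.067, -0.054, 0.045) [264.16914643 227.76212766]
(-0.019, -0.054, 0.045) [302.34812205 227.76760408]
(-0.067, -0.006, 0.045) [262.24363013 189.99190334]
ep [{'extent': [159.1, 355.0, 39.6, 40.6], 'conf': 0.9}, {'extent': [123.4, 310.8, 31.0, 25.9], 'conf': 0.73}, {'extent': [165.8, 311.1, 32.1, 29.6], 'conf': 0.71}] [147.96679478 366.27729887]
15.2
```

View pics/w3.png

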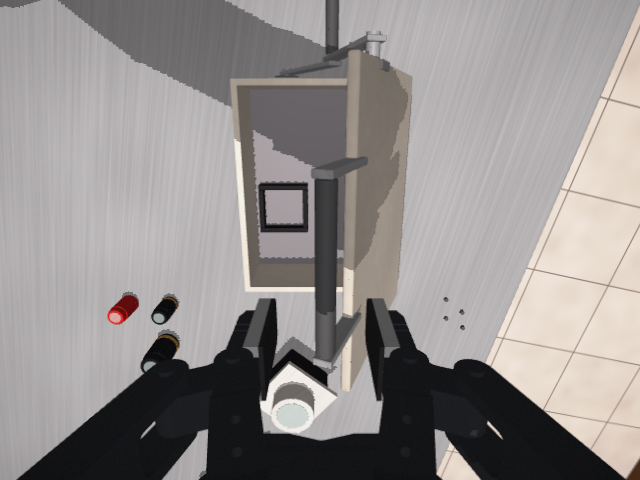

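Lid stands locked by itself. Next: the tube, with the jaw along case y and the hand tilted 15° so the wrist stays clear of the lid and handle.

```bash
cat >> h.py <<'E'
def Rtilt(deg,sgn=1):
    c=rotz(YAW);t=np.radians(deg);z=c[:,0]*np.sin(t)+np.array([0,0,-np.cos(t)]);y=sgn*c[:,1];return np.column_stack([np.cross(y,z),y,z])
def tcp(g,R): return np.array(g)-.054*R[:,2]
EP=np.array([.451,-.335,.041]); PK=None
E
python3 - <<'E'
from h import *
for sg in (1,-1):
    R=Rtilt(15,sg)
    for g in (EP,EP+[0,0,.15],P((-.042,-.029,.071)),P((-.042,-.029,.2))):
        q=bot.solve_ik(tcp(g,R),R);print(sg,None if q is None else np.round(q))
R=Rtilt(15)
q=bot.solve_ik(tcp(EP+[0,0,.15],R),R)
if q is not None:
    p0=bot.current_position();bot.movel(p0+[0,0,.02]+rotz(YAW)@[-.1,-.1,0],rate=.3)
    bot.movep(tcp(EP+[0,0,.15],R),R);bot.move_gripper(.62)
    p=wsnap();save(p,'w4')
    print([(d['extent'],d['conf']) for d in imaging.find_in(p,'eyepiece')],proj(p,EP*[1,1,0]+[0,0,.06]),proj(p,EP*[1,1,0]))
    for z in (0,.03,.06): print(proj(p,EP*[1,1,0]+[0.0165,0,z]),proj(p,EP*[1,1,0]+[0,.018,z]))
    import pickle;pickle.dump({k:p[k] for k in ['K','D','position','attitude']},open('w4.pkl','wb'))
print(bot.current_time())
E
```

```text
1 [ 65.  45. -38. 115.  42.  22. 101.]
1 [ 73.  33. -49. 110.  23.  38. 116.]
1 [  6.  37.  -2. 114. -11.  14. 117.]
1 [  0.  25.   5. 111. -13.  30. 117.]
-1 [ 24.  42.  18. 117. -64.  26.  18.]
-1 [  8.  31.  39. 114. -49.  43.   2.]
-1 [-14.  41.  25. 115. -61.  23. -17.]
-1 [-27.  32.  43. 112. -47.  38. -32.]
[([406.1, 186.6, 40.3, 46.3], 0.93), ([419.2, 109.5, 46.8, 51.0], 0.81), ([318.4, 179.2, 49.1, 74.4], 0.79)] [321.50158251 189.0631122 ] [321.34312949 156.23601276]
[317.03428692 174.55233593] [342.74885775 160.80112042]
[316.7296514  190.62137559] [344.72633266 176.03038756]
[316.36726389 209.75108236] [347.08907474 194.23892862]
18.4083
```

```bash
ls -la pics/w4.png
```

```text
-rw-r--r-- 1 agent agent 320175 Dec  6 14:10 pics/w4.png
```

View pics/w4.png

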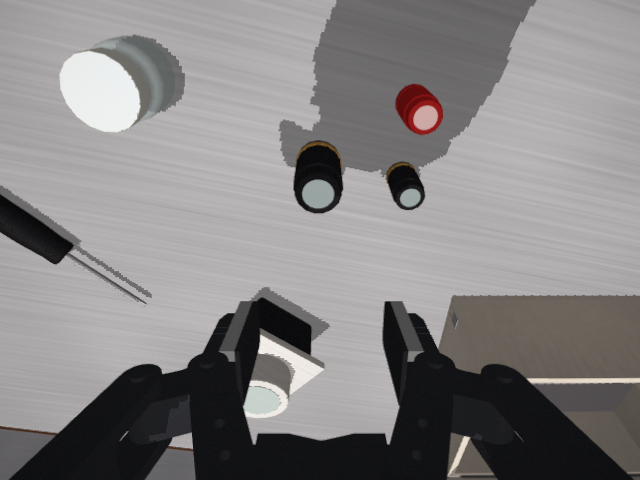

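Run:
```python
from h import *
import pickle
p=pickle.load(open('w4.pkl','rb'));g=atz(p,(318.3,194),.06);print(g)
g=(g*.8+EP*.2);g[2]=.041;print(g)
R=Rtilt(15);t0=bot.current_time()
bot.movel(tcp(g+[0,0,.07],R),R,rate=.25)
b=bot.current_contact_force()
h=bot.movel(tcp(g,R),R,rate=.12,max_force=8);print(h)
bot.move_gripper(0);print(bot.current_grip_width(),bot.current_contact_force()-b,bot.current_time()-t0)
q=wsnap();save(q,'w5')
s=imaging.snapshot('scene');cv2.imwrite('pics/s5.png',cv2.resize(s['color'][180:340,100:320,::-1],None,fx=3,fy=3))
np.save('g.npy',g)
```

```text
[ 0.45512972 -0.33632314  0.06      ]
[ 0.45430378 -0.33605851  0.041     ]
False
0.4031522754877753 [-4.86810437  2.10632779 13.85032512] 1.5
```

View pics/s5.png

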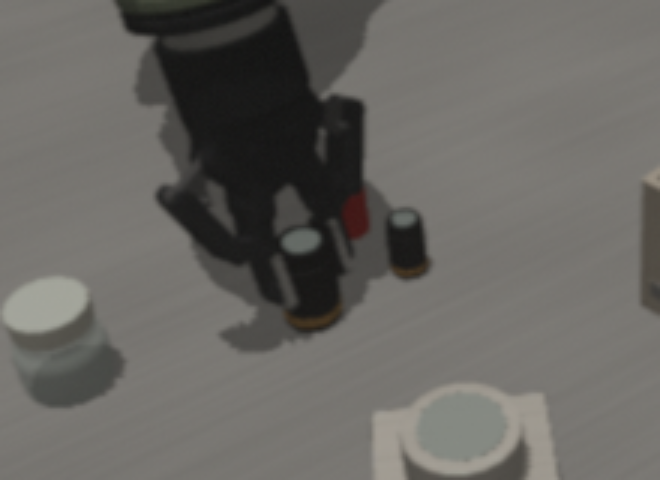

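View pics/w5.png

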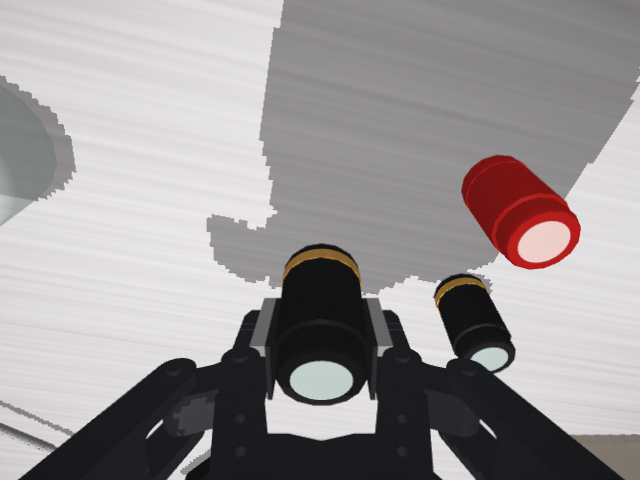

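The large black tube with the brass band is gripped upright at wrist pixel (320,330), well clear of the small one. Next: carry it to the pocket.

Run:
```python
from h import *
g=np.load('g.npy');R=Rtilt(15);t0=bot.current_time()
bot.movel(tcp(g+[0,0,.05],R),R,rate=.15)
bot.movel(tcp(g+[0,0,.13],R),R,rate=.3)
k=P((-.042,-.029,.03+.041))
try: bot.movel(tcp(k+[0,0,.10],R),R,rate=.3);print('lin')
except bot.Unreachable as e:
    print(e);bot.movep(tcp(k+[0,0,.10],R),R)
q=wsnap();save(q,'w6');s=imaging.snapshot('scene');save(s,'s6')
for m in ((-.043,-.03,.045),(-.019,-.006,.045),(-.067,-.054,.045),(-.019,-.054,.045),(-.067,-.006,.045)): print(m,proj(q,P(m)))
print(bot.current_time()-t0,bot.current_grip_width(),bot.current_time(),bot.current_joint_positions())
```

```text
lin
(-0.043, -0.03, 0.045) [321.63258185 193.49375213]
(-0.019, -0.006, 0.045) [355.71052426 224.11612329]
(-0.067, -0.054, 0.045) [283.68855369 159.41571753]
(-0.019, -0.054, 0.045) [287.52670263 224.19015915]
(-0.067, -0.006, 0.045) [359.60220567 159.33776067]
2.1334000000000017 0.3975660868618144 22.1417 [ 32.21336229  32.00822166 -38.442618   110.33663404  30.92493839
  32.11570436  78.45619044]
```

View pics/w6.png

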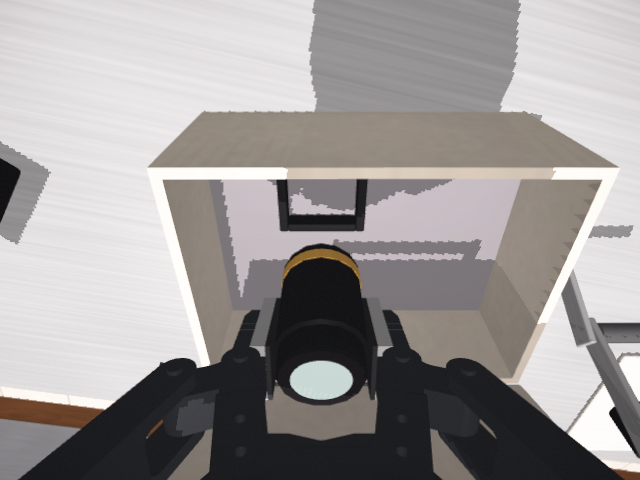

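View pics/s6.png

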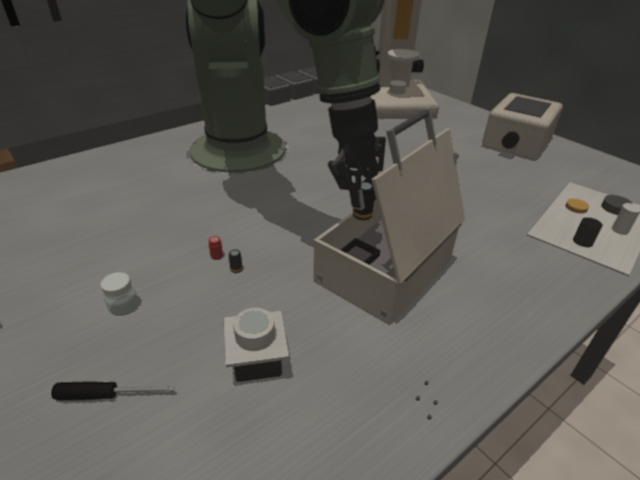

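Run:
```python
from h import *
R=Rtilt(15);t0=bot.current_time();k=P((-.0425,-.029,.071))
bot.movel(tcp(k+[0,0,.03],R),R,rate=.15)
h1=bot.movel(tcp(k+[0,0,.012],R),R,rate=.08,max_force=6)
b=bot.current_contact_force()
h=bot.movel(tcp(k+[0,0,-.003],R),R,rate=.03,max_force=4) if not h1 else None
p=bot.current_position();print(h1,h,(p-tcp(k,R)).round(4),bot.current_contact_force()-b,bot.current_time()-t0)
q=wsnap();save(q,'w7')
```

```text
False True [ 0.0002 -0.0001  0.0012] [-4.98278598 -0.7287389  17.1356806 ] 1.4083000000000006
```

View pics/w7.png

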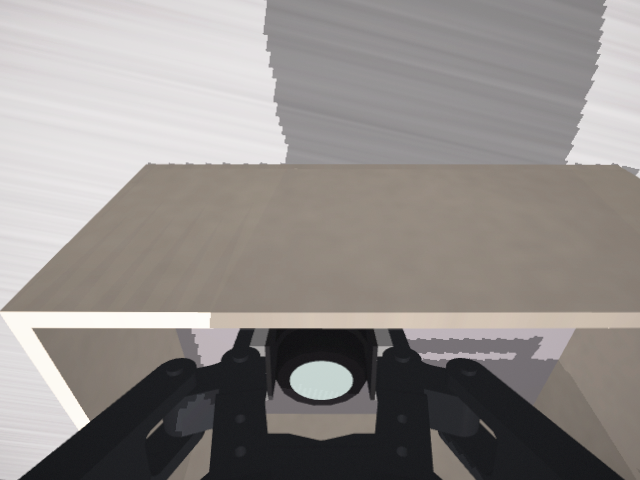

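Run:
```python
from h import *
R=Rtilt(15);t0=bot.current_time();p=bot.current_position()
bot.move_gripper(.6)
bot.movel(p+[0,0,.12],R,rate=.2)
q=wsnap();save(q,'w8');s=imaging.snapshot('scene');
cv2.imwrite('pics/s8.png',cv2.resize(s['color'][90:310,290:490,::-1],None,fx=2.7,fy=2.7))
print(bot.current_time())
```

```text
24.7583
```

View pics/w8.png

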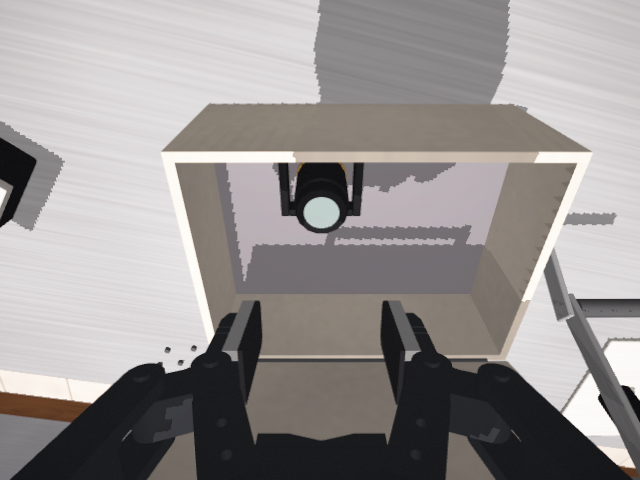

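View pics/s8.png

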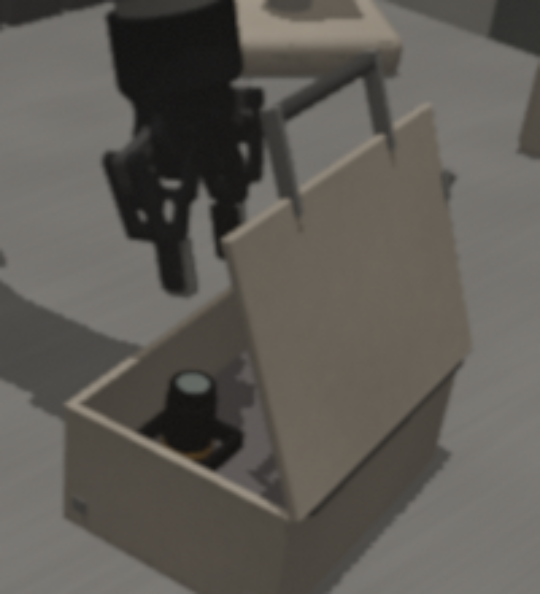

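```bash
cat >> h.py <<'E'
from scipy.optimize import brentq
L=.0985
def foot(dz): return np.array([-.035,.035+dz])
def upv(th): return np.array([.085-.12*np.cos(th),.1+.12*np.sin(th)])
def straight(dz): return brentq(lambda t:np.linalg.norm(upv(t)-foot(dz))-2*L,1.0,1.45)
def knee(th,dz,side): # side +1 hinge side, -1 robot side
    a=foot(dz);b=upv(th);d=b-a;n=np.linalg.norm(d);m=(a+b)/2;h=np.sqrt(max(L*L-n*n/4,0));u=d/n;perp=np.array([u[1],-u[0]])
    return m+side*h*perp
E
python3 - <<'E'
from h import *
for dz in (-.007,-.003,0,.003,.007):
    t=straight(dz);lk=brentq(lambda x:np.linalg.norm(upv(x)-foot(dz))-2*np.sqrt(L*L-.012**2),t-.1,t)
    print(dz,round(t,3),round(lk,3),knee(lk,dz,1).round(4),knee(t,dz,1).round(4),'shut',knee(0,dz,-1).round(4), 'rel foot',(knee(0,dz,-1)-foot(dz)).round(4))
R=Rdown(YAW);t0=bot.current_time()
bot.movel(P((-.12,.05,.27)),rate=.35)
bot.movep(P((-.03,.19,.32)),R);bot.move_gripper(.5)
q=wsnap();save(q,'w9');print(bot.current_time()-t0,q['position'])
import pickle;pickle.dump({k:q[k] for k in ['K','D','position','attitude']},open('w9.pkl','wb'))
for dz in (-.004,0,.004):
    t=straight(dz);lk=brentq(lambda x:np.linalg.norm(upv(x)-foot(dz))-2*np.sqrt(L*L-.012**2),t-.1,t);k=knee(lk,dz,1)
    print([proj(q,P((k[0],y,k[1]))).round(1) for y in (.13,.16,.19,.217)])
s=imaging.snapshot('scene');save(s,'s9')
E
```

```text
-0.007 1.175 1.157 [0.012  0.1145] [0.0018 0.1194] shut [-0.1267  0.064 ] rel foot [-0.0917  0.036 ]
-0.003 1.219 1.201 [0.0144 0.1172] [0.0043 0.1223] shut [-0.1274  0.066 ] rel foot [-0.0924  0.034 ]
0 1.252 1.234 [0.0161 0.1192] [0.0062 0.1245] shut [-0.128   0.0675] rel foot [-0.093   0.0325]
0.003 1.285 1.267 [0.0179 0.1211] [0.0081 0.1266] shut [-0.1285  0.069 ] rel foot [-0.0935  0.031 ]
0.007 1.33 1.311 [0.0203 0.1235] [0.0107 0.1293] shut [-0.1291  0.071 ] rel foot [-0.0941  0.029 ]
2.2250000000000014 [0.53887355 0.22146283 0.38976053]
[array([374.1, 296.2]), array([375.8, 262.3]), array([377.7, 226.1]), array([379.5, 191.4])]
[array([377.4, 297.7]), array([379.3, 263.6]), array([381.3, 227.1]), array([383.2, 192.1])]
[array([380.8, 299.2]), array([382.8, 264.8]), array([384.9, 228.1]), array([387. , 192.8])]
```

View pics/w9.png

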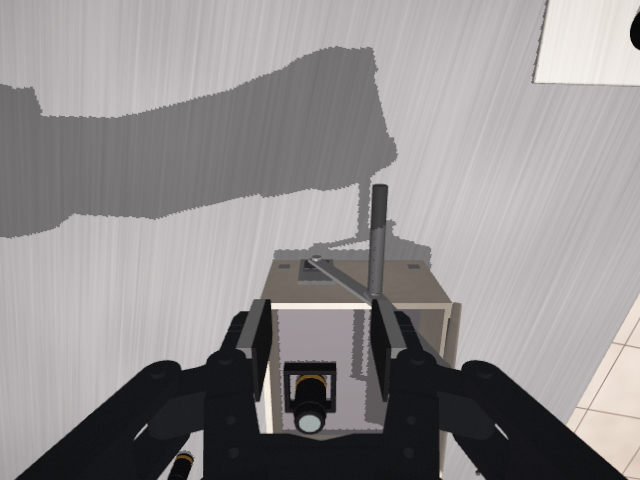

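Run:
```python
from h import *
import json
R=Rdown(YAW);t0=bot.current_time()
k=np.array([.0144,.19,.1172])
bot.movel(P(k+[0,0,.054+.05]),R,rate=.2)
b=cf(bot.current_contact_force());json.dump(b.tolist(),open('b1.json','w'))
print(bot.movel(P(k+[0,0,.054]),R,rate=.1,max_force=8))
q=wsnap();save(q,'w10')
bot.move_gripper(0.0)
print(bot.current_grip_width(),cf(bot.current_contact_force())-b,bot.current_time()-t0)
q=wsnap();save(q,'w11')
```

```text
False
0.11769528031724576 [-3.65342354 -0.48938055  6.49747347] 1.7916999999999987
```

View pics/w11.png

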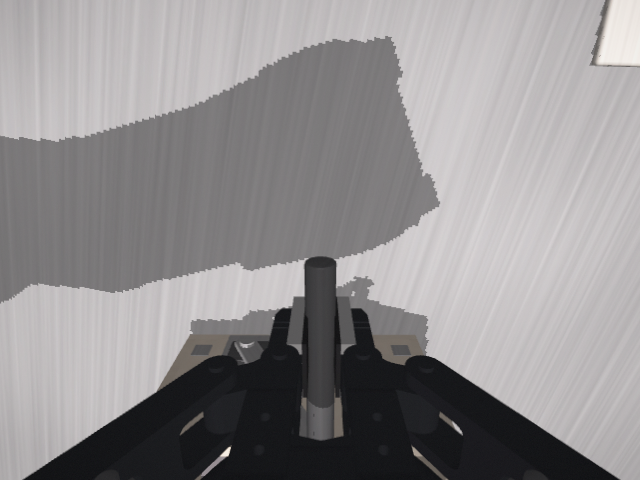

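The rod is held. Grip reads 0.118 and the rod shows at column 320. Next I draw it through centre and follow the arc down.

```bash
cat > lead.py <<'E'
from h import *
import json,sys
def lead(phis,rate,state='rod.json'):
    b=np.array(json.load(open('b1.json')));R=Rdown(YAW);t0=bot.current_time()
    try: off=np.array(json.load(open(state))[1:])
    except Exception: off=np.zeros(3)
    F=foot(-.003)
    for ph in phis:
        r=np.array([np.cos(ph),0,np.sin(ph)]);tn=np.array([-np.sin(ph),0,np.cos(ph)])
        k=np.array([F[0],.19,F[1]])+.0975*r*(1.0)
        k=np.array([F[0],.19,F[1]])+L*r
        hit=bot.movel(P(k+off+[0,0,.054]),R,rate=rate,max_force=15)
        f=cf(bot.current_contact_force())-b
        fr,ft=f@r,f@tn
        print('%.1f'%np.degrees(ph),hit,f.round(1),'rad %.1f tan %.1f'%(fr,ft),off.round(4),round(bot.current_time()-t0,2))
        json.dump([ph]+off.tolist(),open(state,'w'))
        if abs(fr)>18 or abs(ft)>20: print('STOP');return False
        off=off+r*np.clip(fr*.00015,-.0008,.0008)
    return True
E
python3 - <<'E'
from lead import *
print('locked phi',59.0)
lead(np.radians([60,62,64,66,68,70,72,75,78]),.03)
s=imaging.snapshot('scene');save(s,'s12')
E
```

```text
locked phi 59.0
60.0 False [-3.4  0.4  6. ] rad 3.5 tan 5.9 [0. 0. 0.] 0.25
62.0 False [ 2.2 -0.5 -4.9] rad -3.3 tan -4.3 [0.0003 0.     0.0005] 0.52
64.0 False [ 2.4  0.6 -2.4] rad -1.1 tan -3.2 [0. 0. 0.] 0.78
66.0 False [ 3.4  0.  -0.3] rad 1.1 tan -3.3 [-0.      0.     -0.0001] 1.05
68.0 False [ 2.3 -0.7  0.6] rad 1.4 tan -1.9 [0. 0. 0.] 1.32
70.0 False [ 1.7 -0.3  0.1] rad 0.7 tan -1.6 [0.0001 0.     0.0002] 1.58
72.0 False [-0.  -0.6 -1.3] rad -1.2 tan -0.4 [0.0001 0.     0.0003] 1.85
75.0 False [ 0.1 -0.2 -0.1] rad -0.1 tan -0.1 [0.0001 0.     0.0001] 2.18
78.0 False [-0.8  0.1  1.3] rad 1.1 tan 1.1 [0.0001 0.     0.0001] 2.5
```

View pics/s12.png

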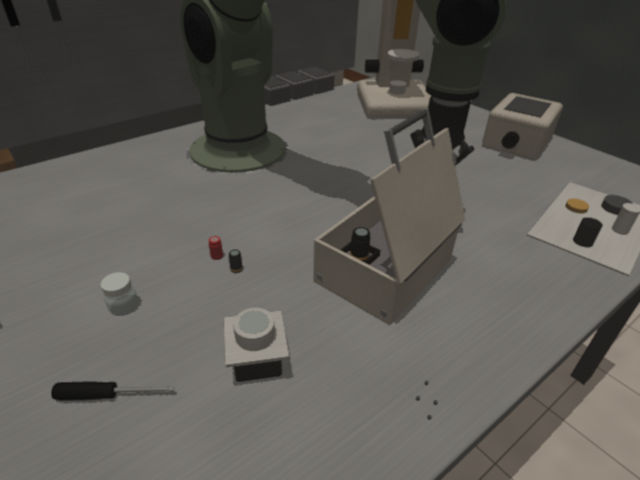

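Run:
```python
from lead import *
ok=lead(np.radians(np.arange(81,151,3)),.025)
s=imaging.snapshot('scene');save(s,'s13');q=wsnap();save(q,'w13');print(bot.current_time())
```

```text
81.0 False [-0.6 -0.6  2. ] rad 1.9 tan 0.9 [0.0001 0.     0.0001] 0.36
84.0 False [-1.5  0.2  0. ] rad -0.2 tan 1.5 [0.0001 0.     0.0004] 0.72
87.0 False [-2.   1.  -1.3] rad -1.4 tan 2.0 [0.0001 0.     0.0004] 1.07
90.0 False [-1.7  0.5  0.3] rad 0.3 tan 1.7 [0.0001 0.     0.0002] 1.43
93.0 False [-2.3  1.2  0.4] rad 0.6 tan 2.3 [0.0001 0.     0.0002] 1.79
96.0 False [-3.2  1.3 -0.3] rad 0.1 tan 3.2 [0.0001 0.     0.0003] 2.15
99.0 False [-3.   1.5 -1. ] rad -0.5 tan 3.1 [0.0001 0.     0.0003] 2.51
102.0 False [-4.3  1.8 -0.1] rad 0.8 tan 4.3 [0.0001 0.     0.0002] 2.87
105.0 False [-3.6  1.8 -1.8] rad -0.8 tan 3.9 [0.0001 0.     0.0004] 3.22
108.0 False [-5.6  2.  -0.8] rad 0.9 tan 5.6 [0.0001 0.     0.0002] 3.58
111.0 False [-4.   1.6 -1.7] rad -0.2 tan 4.3 [0.0001 0.     0.0004] 3.94
114.0 False [-3.6  1.5 -3.1] rad -1.4 tan 4.5 [0.0001 0.     0.0004] 4.3
117.0 False [-5.7  2.  -1.5] rad 1.3 tan 5.8 [0.0002 0.     0.0002] 4.66
120.0 False [-4.6  1.9 -4.3] rad -1.4 tan 6.1 [0.0001 0.     0.0003] 5.02
123.0 False [-4.8  2.8 -2.3] rad 0.6 tan 5.3 [0.0002 0.     0.0002] 5.37
126.0 False [-4.3  2.5 -3.4] rad -0.2 tan 5.5 [0.0001 0.     0.0002] 5.73
129.0 False [-5.1  1.4 -3.6] rad 0.4 tan 6.2 [0.0002 0.     0.0002] 6.09
132.0 False [-3.9  2.6 -4.4] rad -0.7 tan 5.8 [0.0001 0.     0.0003] 6.45
135.0 False [-4.9  2.5 -3.4] rad 1.1 tan 5.9 [0.0002 0.     0.0002] 6.81
138.0 False [-3.8  1.2 -5.3] rad -0.7 tan 6.4 [0.0001 0.     0.0003] 7.17
141.0 False [-4.4  2.3 -5.5] rad -0.0 tan 7.0 [0.0001 0.     0.0002] 7.53
144.0 False [-4.5  1.9 -4.9] rad 0.8 tan 6.7 [0.0002 0.     0.0002] 7.88
147.0 False [-4.7  1.5 -6.4] rad 0.4 tan 7.9 [0.0001 0.     0.0003] 8.24
150.0 False [-4.8  1.7 -6.3] rad 0.9 tan 7.9 [0.     0.     0.0003] 8.6
40.125
```

View pics/s13.png

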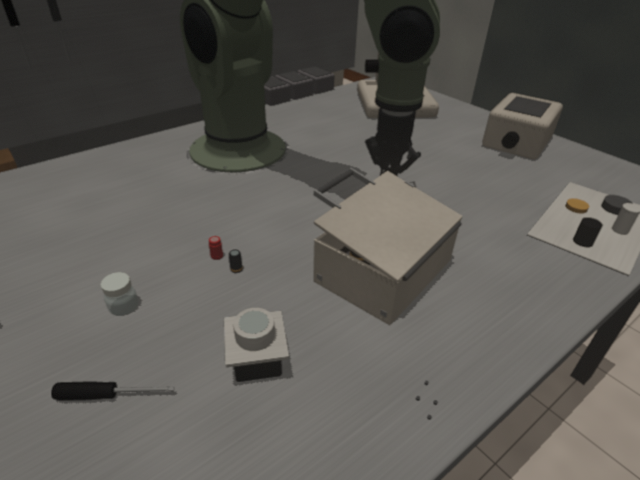

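Run:
```python
from h import *
import json
b=np.array(json.load(open('b1.json')));R=Rdown(YAW);F=foot(-.003);off=np.array(json.load(open('rod.json'))[1:])
for d in list(np.arange(151.5,158,1.5))+list(np.arange(158,164,.75)):
    ph=np.radians(d);r=np.array([np.cos(ph),0,np.sin(ph)]);tn=np.array([-np.sin(ph),0,np.cos(ph)])
    hit=bot.movel(P(np.array([F[0],.19,F[1]])+L*r+off+[0,0,.054]),R,rate=.012,max_force=12)
    f=cf(bot.current_contact_force())-b;print(d,hit,f.round(1),'rad %.1f tan %.1f'%(f@r,f@tn),round(bot.current_time(),2))
    if hit or f@tn<0 or abs(f@r)>15: break
    off=off+r*np.clip(f@r*.00015,-.0008,.0008)
s=imaging.snapshot('scene');cv2.imwrite('pics/s14.png',cv2.resize(s['color'][150:300,290:490,::-1],None,fx=3.5,fy=3.5))
```

```text
151.5 False [-4.6  0.7 -6. ] rad 1.2 tan 7.5 40.49
153.0 False [-2.1  1.1 -8.2] rad -1.9 tan 8.3 40.86
154.5 False [-4.2  0.7 -6.3] rad 1.0 tan 7.5 41.23
156.0 False [-4.4 -0.2 -7.8] rad 0.8 tan 9.0 41.59
157.5 False [-3.   0.2 -8.5] rad -0.5 tan 9.0 41.96
158.0 False [-3.2 -0.9 -8.3] rad -0.2 tan 8.8 42.21
158.75 False [-4.  -0.8 -8.7] rad 0.6 tan 9.5 42.47
159.5 False [-3.4 -1.1 -4.9] rad 1.5 tan 5.8 42.73
160.25 False [ 1.4 -0.3  0.4] rad -1.1 tan -0.8 42.98
```

View pics/s14.png

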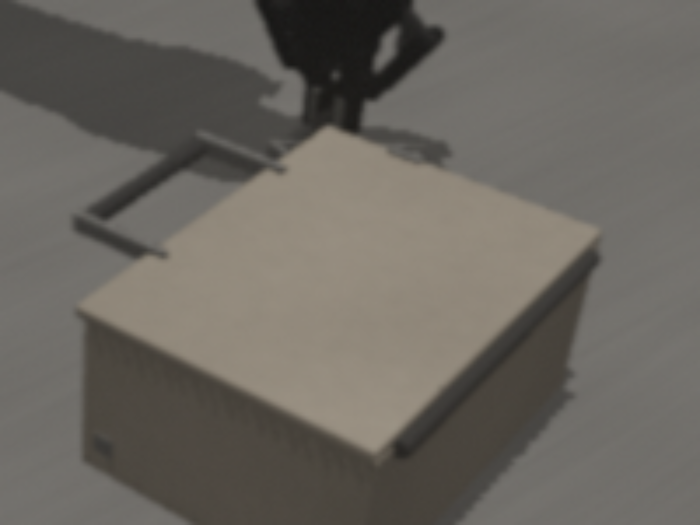

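Lid shut: the drive force fell from 9.5 N to zero. Now I release and back off.

Run:
```python
from h import *
p=bot.current_position();bot.move_gripper(.45);bot.movel(p+[0,0,.15],rate=.12)
bot.movel(bot.current_position()+rotz(YAW)@[-.02,.12,.05],rate=.25);bot.pause(.3)
s=imaging.snapshot('scene');save(s,'s15');t=imaging.snapshot('top');save(t,'t15')
cv2.imwrite('pics/c15.png',np.vstack([cv2.resize(s['color'][150:300,180:480,::-1],(600,300)),cv2.resize(t['color'][150:330,170:470,::-1],(600,300))]))
a=cv2.imread('pics/scene0.png');print('lid diff',np.abs(a[200:300,320:460].astype(int)-s['color'][200:300,320:460,::-1]).mean(), 'bystanders',np.abs(a[280:400,40:300].astype(int)-s['color'][280:400,40:300,::-1]).mean())
print(bot.current_time(),bot.current_contact_force())
```

```text
lid diff 0.5733809523809524 bystanders 0.9922970085470085
45.8917 [ 0.16251914  0.23688137 -0.57569434]
```

View pics/c15.png

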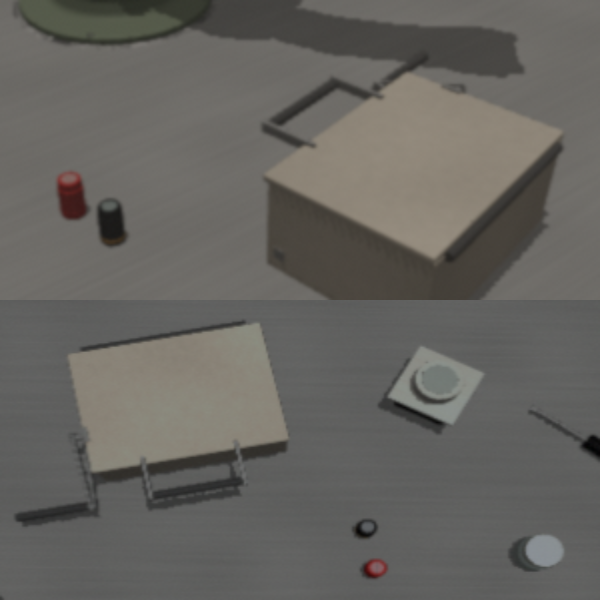

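The lid and stay look as they did at the start, the tube is inside the case, and the other things are in place. I hand in.

```bash
python3 -c "
from plant import bot
print(bot.hand_in(),bot.current_time())"
```

```text
the job is handed in; nothing more can be done
the job is handed in; nothing more can be done
```

The job is handed in at about 46 s on the robot's clock, with everything done in the order asked.

- **Lid up:** I raised the lid by its handle to the hard stop, with about 9 N of pull there. I let it down onto the lock, where it resisted a 6 N push down, then let go and it stood by itself.
- **Tube:** I stood the large black eyepiece tube upright in the square pocket. Wrist and scene pictures showed it seated there.
- **Lid down:** I drew the stay through centre by the pull rod with 3 to 4 N and led it down slowly. The lid's drive on the rod stayed under 10 N and fell to zero when the lid came shut.

**Last checks:** the lid and stay match the starting picture, and the head, jar and driver area shows no visible change. The small black and red tubes also look unmoved, and the gripper is clear with about zero force.

**Readings that did not go smoothly:**
- While raising, the 12 N force stop tripped three times around 0.8 to 1.1 rad. The force was back to a few newtons each time, so I carried on.
- Radial force peaked at about 10 N near the lock.
- Closing the gripper on the tube and setting it down pushed about 14 to 17 N onto the tube.

The tube cannot be seen now that the lid is shut. My last sight of it upright was with the lid about to be lowered.

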